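# Swing a hanging planter over its drip saucer and steady it

### The job

The hanging planter is parked with its bowl leaning on the red storage case. Take the wooden grip of the swivel arm, swing the arm so that the bowl slides off the case, bring it over the terracotta drip saucer and steady it by moving the arm until it has hung still, centred above the saucer, for a couple of seconds; then let go and leave it hanging there still. Move only the arm by its grip: do not touch the planter, let it swing wildly, let it knock back against the case, shift the case or disturb the pot, bottle and jar standing about.

Things in the scene. Friction and masses are not known exactly. Their poses are not given: they have to be found in the camera images.
- stand: fixed white steel post, 34 mm diameter and 390 mm tall, on a 150 mm square foot plate. Origin on the work surface on the post's axis, which is the vertical swivel axis of the arm; its z axis is up, its -x axis is the direction of the arm at joint boom = 0 (roughly towards the robot)
- boom (a joint): swivel angle of the horizontal arm on the post, rad; 0 along the stand's -x axis, growing anticlockwise seen from above (its end moves to the robot's right, towards the saucer). Range -1.2 to 1.2. A 12 mm wide bar, 308 to 322 mm above the surface, 280 mm from axis to grip, 0.8 kg; the swivel rubs with about 0.7 N m and stays where it is left
- grip (a point): middle of the upright wooden grip on top of the arm's end: round, 26 mm diameter, from 326 to 376 mm above the surface, this point 350 mm up and 280 mm from the swivel axis, straight above the pin on which the planter hangs. Nothing stands beside it above the arm: take it from above, fingers either side in any direction
- hanger (a joint): swing angle of the planter about its pin, rad; 0 plumb, positive with the bowl ahead in the direction in which joint boom grows, negative towards the case. The pin lies along the arm, 280 mm from the swivel axis, 300 mm up: so it swings only sideways. Nearly frictionless (40 s to die), period 0.90 s. Starts leaning at -0.30 on the case; drawn over its edge it drops off and swings about 0.25
- bowl: blue ceramic planter bowl with a green rosette plant on a steel bail; round bottom of 55 mm radius, 116 mm across the rim, nominal 0.6 kg (varies by a third). Origin at the lowest point of the bowl, 250 mm below the pin along the hanger, 50 mm above the surface when plumb; x axis along the arm towards the post
- saucer_centre (a point): centre of the inner floor of the round terracotta drip saucer on the work surface (160 mm across, 22 mm high, fixed), this point 6 mm above the surface; it lies 280 mm from the swivel axis, so the bowl can come exactly above it
- case: red flat storage case, 200 mm x 190 mm x 59 mm, 4 kg, loose on the surface. Origin at the centre of its underside; its -y axis points to the side where the bowl is drawn off, z up
- case_edge (a point): middle of the top edge of the case on the side towards the saucer, 59 mm above the surface; the bowl rests on the lid 10 to 55 mm inside this edge at the start
- mister: green bottle, 70 mm across, 170 mm high, origin under the centre; leave alone
- feed: amber jar with yellow lid, 70 mm across, 95 mm high, origin under the centre; leave alone
- pot: empty terracotta pot, 110 mm across, 90 mm high, origin under the centre; leave alone

How it is judged:
On the way:
1. the bowl hangs still, centred over the saucer, for two seconds (horizontal distance between bowl and saucer_centre below 0.022 m and value of joint hanger between -0.09 and 0.09 rad and velocity of joint hanger between -0.3 and 0.3 rad/s), for 2 s.
At the end, for the whole second after the job is handed in: the planter hangs from the released arm, its lowest point within 22 mm (horizontally) of the saucer's centre, swing angle within 0.09 rad of plumb and swinging slower than 0.3 rad/s (75 mm/s at the bowl's bottom); the case is where it was (15 mm) (all of step 1 and distance of case from where it was at the start of the episode below 0.015 m); the robot touches nothing.
It fails at once if the robot touches the planter (contact force between bowl and the arm above 0.5 N or contact force between bowl and the fingers above 0.5 N).
It fails at once if the planter swings wildly (over 0.6 rad) (value of joint hanger above 0.6 rad or value of joint hanger below -0.6 rad).
It fails at once if the bowl knocks back against the case after it has come off (contact force between bowl and case above 0.5 N and value of joint hanger above -0.2 rad).
It fails at once if the case is shifted (distance of case from where it was at the start of the episode above 0.015 m).
It fails at once if something else is disturbed (distance of any of mister, feed, pot from where it was at the start of the episode above 0.03 m).
It also fails if it takes over 45 s, if anything falls off the work surface, if the arm or the gripper's body presses on something with over 40 N, if the wrist force passes 120 N, or if a joint passes its speed limit or range.

### The arm

A 6-joint arm with a two-finger parallel gripper is mounted at the origin on the work surface. World frame = base frame: x ahead of the robot, y to its left, z up, the work surface at z = 0. Lengths are in m, angles in rad, forces in N, time in s.
With the tool pointing down it reaches from about 0.275 to 0.75 m from the base axis. Payload 10.2 kg.
Tool frame: the origin (TCP) lies midway between the tips of the shut fingers; the grasp point (between the pads) lies 19 mm behind it; z points along the fingers, y is the line along which they close (so a half turn about z gives the same grasp; the last joint's range is limited). The gripper opens to 85 mm and grips with 20 to 120 N. Pads are 22 mm wide; open, the fingers measure 114 mm over their backs; the gripper's body (76 mm by 85 mm) begins 54 mm behind the grasp point. The pads swing forward as they close: fully open they stand 13 mm farther back than shut.
Start: joints at [-0.223, 0.313, 1.498, -0, 1.331, -0.223], TCP at [0.525, -0, 0.207] pointing down, gripper open.
Joint ranges: [-2.94, 2.94], [-0.97, 2.17], [0.19, 2.56], [-1.23, 4.37], [0.02, 3.11], [-2.88, 2.88]. Speed limits (rad/s): [2.39, 2.39, 3.01, 3.14, 3.14, 3.14].

### API

Orientations are given as a 3x3 rotation matrix whose columns are the frame's x, y, z axes.
In Python, from plant import ctrl, imaging gives the robot as it stands. The module is installed in compiled form; this text tells all that it offers.
- The arm moves only by the tool send_rows, never from a script. Its argument "plan" is a list of rows, each a list of 3 entries, a list of its own where there are three numbers: the opening, from 0 (shut) to 1 (fully open), then the shift along the tool's x, y, z normalised to -1 to 1, where 1 is 2.5 cm, then the turn, a rotation vector about the tool's x, y, z normalised to -1 to 1, where 1 is 5 degrees. A call has exactly 5 rows; each row shifts and turns the commanded pose from where the row before left it, along the tool's axes as they then stand; what a row does not reach is not made up. A row lasts 1/12 s, in which the tool goes at most 41.7 mm and 7.16 degrees, less where a joint would pass 70% of its speed; a pose out of reach is approached as far as the arm can. A call with a number of a shift or a turn outside -1 to 1 is refused whole. A call with a gripper value outside its range is refused whole. The fingers move at their own pace and stop on an object; "force" is the grip in N (left out, the last holds). Time passes only in rows, so rows that do not move let the fingers close, or fill a call up. It gives the time, the measured TCP pose, the force, the opening and the grip force at its end, in the units of the state.
- ctrl.observe(): the state, without advancing time (a new reading comes with each control period).
- imaging.snapshot(name): name is "scene" or "side" or "wrist"; returns (picture, depth): 420x560x3 uint8, red, green, blue; 420x560 float32, m along the optical axis (not along the pixel's ray), 0 where there is no reading.
- imaging.camera_info(name): a dict with "camera_matrix" (3x3 intrinsics, pixels), "xyz" and "attitude" of the camera in the world. Camera axes: x right, y down, z forward; pixel columns grow to the right and rows downward; lengths in m; the calibration is good to about 2 mm. A picture is of the moment at which its call begins: read the wrist's pose just before it. camera_info takes no time and is no camera call; for the wrist camera it gives the pose at the moment of the call.
- ctrl.finish_job(): hands the job in; it is judged then, once.
The state is a dict: "t": time; "joint_positions": joint angles; "dq": joint speeds; "joint_efforts": joint torques, N m; "position": TCP position; "ee_rot": TCP orientation; "force": force on the tool from outside, world axes, zero at the start; "moment": the same for the moment, N m; "opening": finger opening in m; "finger_force": force on a finger pad.
Only numpy, scipy, OpenCV 4.12 (cv2) and the standard library are available. Lean on these libraries where they do the work, as an engineer would, in place of code of your own. Each camera call takes 0.05 s, during which the arm holds its last target. There are 200 camera calls.

## Working session

There is one attempt and no reset: what is moved stays moved. The work goes in short steps, Python scripts to look and compute and a tool call to move; the robot and the scene stay as the last step left them, time stands still between calls to the robot, and variables do not carry over. Pictures are saved under pics/ and viewed, at most 10 in all, crops included, and the job is handed in when it is done.

Besides the shell and the picture viewer there is one more tool, called after "Call:" as name(argument=value, ...) on one line, values as JSON. send_rows: Moves the arm, as the interface text tells. Its arguments: {"type":"object","properties":{"plan":{"type":"array"},"force":{"type":"number"}},"required":["plan"]}

```bash
mkdir -p pics
cat > h.py <<'E'
import numpy as np, cv2
from plant import ctrl, imaging
def cam(n):
    i=imaging.camera_info(n); return np.array(i["camera_matrix"]),np.array(i["xyz"]),np.array(i["attitude"])
def pts(n,d):
    K,p,R=cam(n); v,u=np.mgrid[:d.shape[0],:d.shape[1]]
    c=np.stack([(u-K[0,2])/K[0,0]*d,(v-K[1,2])/K[1,1]*d,d],-1)
    return c@R.T+p
def ray(n,u,v,z):
    K,p,R=cam(n); r=R@np.linalg.inv(K)@[u,v,1]; return p+r*(z-p[2])/r[2]
E
python3 - <<'E'
from h import *
ims=[]
for n in("scene","side"):
    im,d=imaging.snapshot(n); np.savez(f"{n}0.npz",im=im,d=d)
    cv2.imwrite(f"pics/{n}0.png",im[...,::-1]); print(n,cam(n)); 
s=ctrl.observe(); print(s)
E
```

```text
scene (array([[400.62764631,   0.        , 283.22581642],
       [  0.        , 400.62764631, 212.85846818],
       [  0.        ,   0.        ,   1.        ]]), array([ 1.17916676, -0.22682486,  1.00793645]), array([[ 0.34455413,  0.75057616, -0.56384207],
       [ 0.93876563, -0.27627573,  0.20589028],
       [-0.00123954, -0.6002559 , -0.79980705]]))
side (array([[486.62829771,   0.        , 283.4910846 ],
       [  0.        , 486.62829771, 213.81195594],
       [  0.        ,   0.        ,   1.        ]]), array([-0.08200394,  1.04698876,  1.20033549]), array([[-0.83414442, -0.34085385,  0.43361473],
       [-0.55146891,  0.5022754 , -0.66603413],
       [ 0.00922629, -0.7946937 , -0.60694052]]))
{'t': 0.1, 'joint_positions': array([-2.23369408e-01,  3.13417155e-01,  1.49833978e+00,  1.52776920e-05,
        1.33099513e+00, -2.23361815e-01]), 'dq': array([-5.06118754e-05, -1.16711360e-03, -1.59231089e-03,  3.59157065e-04,
       -7.67984381e-04,  1.31461734e-03]), 'joint_efforts': array([ 2.30574413e-03, -4.12899542e+01, -2.60142785e+01, -1.81123951e-04,
        3.02137116e-03,  1.15447833e-05]), 'position': array([5.24753333e-01, 6.41859574e-05, 2.06288524e-01]), 'ee_rot': array([[ 1.13827050e-05,  9.99999365e-01, -1.12732056e-03],
       [ 9.99999963e-01, -1.10768687e-05,  2.71300744e-04],
       [ 2.71288084e-04, -1.12732361e-03, -9.99999328e-01]]), 'force': array([ 0.38617613,  0.54186028, -1.28344587]), 'moment': array([ 0.00990937, -0.01619902,  0.04620933]), 'finger_force': 0.0, 'opening': 0.0854615125848893}
```

View pics/scene0.png

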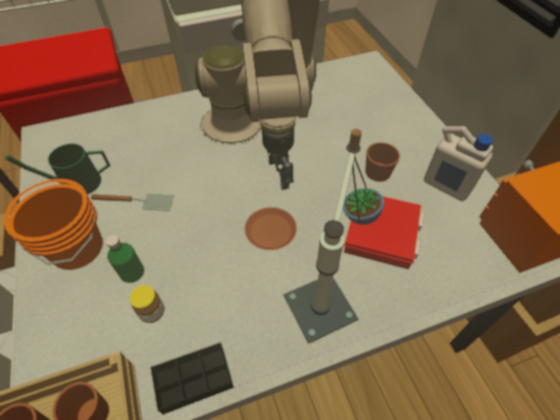

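View pics/side0.png

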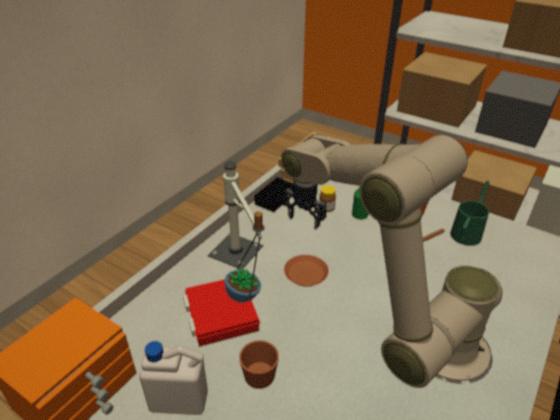

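The scene view shows the grip at about (355,139), the post top at (333,228), the saucer at (271,228), the bowl at (363,205) and the case at (385,230). In the side view the grip is at (258,220), the post at (231,165) and the saucer at (306,270). Next I measure.

Run:
```python
from h import *
D={n:np.load(n+"0.npz") for n in("scene","side")}
def mask(n,box,f):
    im=D[n]["im"]; hsv=cv2.cvtColor(im,cv2.COLOR_RGB2HSV).astype(int); m=np.zeros(im.shape[:2],bool)
    x0,y0,x1,y1=box; m[y0:y1,x0:x1]=f(hsv[y0:y1,x0:x1]); 
    k,l,st,c=cv2.connectedComponentsWithStats(m.astype(np.uint8)); i=1+st[1:,4].argmax(); return l==i
brown=lambda h:((h[...,0]<18)&(h[...,1]>95)&(h[...,2]<215))
def tri(a,b):
    A=np.zeros((3,3));B=np.zeros(3);L=[]
    for n,(u,v) in zip(("scene","side"),(a,b)):
        K,p,R=cam(n); r=R@np.linalg.inv(K)@[u,v,1]; r/=np.linalg.norm(r); P=np.eye(3)-np.outer(r,r); A+=P;B+=P@p; L.append((P,p))
    x=np.linalg.solve(A,B); return x,[np.linalg.norm(P@(x-p)) for P,p in L]
R={}
for name,bs,bd in(("grip",(342,122,368,155),(248,206,270,234)),("saucer",(240,200,302,255),(280,250,334,290))):
    cs=[]
    for n,b in(("scene",bs),("side",bd)):
        m=mask(n,b,brown); v,u=np.nonzero(m); (cx,cy),_,_=cv2.minAreaRect(np.c_[u,v].astype(np.float32))
        cs.append((cx,cy)); P=pts(n,D[n]["d"])[m&(D[n]["d"]>0)]
        print(name,n,m.sum(),u.min(),u.max(),v.min(),v.max(),(cx,cy),"depth med",np.median(P,0),"min/max",np.percentile(P,[2,98],0))
        print("  ray",ray(n,cx,cy,.35 if name=="grip" else .015))
    print(name,"tri",tri(*cs))
# post: points 200..300 high near axis; case: red
for n in D:
    P=pts(n,D[n]["d"]); ok=D[n]["d"]>0
    hsv=cv2.cvtColor(D[n]["im"],cv2.COLOR_RGB2HSV).astype(int)
    q=P[ok&(P[...,2]>.37)&(P[...,2]<.40)&(P[...,0]>.6)&(P[...,0]<1)&(abs(P[...,1]+.1)<.25)]; print(n,"post top",len(q),np.median(q,0),q.min(0),q.max(0))
    box=(slice(190,270),slice(340,430)) if n=="scene" else (slice(270,345),slice(180,262))
    m=np.zeros(ok.shape,bool); m[box]=((hsv[...,0]<8)|(hsv[...,0]>172))[box]&(hsv[...,1]>190)[box]
    q=P[m&ok&(abs(P[...,2]-.059)<.006)]; print("case top",len(q),np.median(q[:,2]),cv2.minAreaRect(q[:,:2].astype(np.float32)))
```

```text
grip scene 158 350 360 129 149 (354.9864807128906, 139.08108520507812) depth med [0.57731782 0.17267608 0.36158594] min/max [[0.56332574 0.16530198 0.32935316]
 [0.5825382  0.18393364 0.37787152]]
  ray [0.5681234  0.17864967 0.35      ]
grip side 128 254 262 212 229 (258.0, 220.5) depth med [0.56268097 0.1869904  0.35802475] min/max [[0.55571831 0.17533521 0.32727261]
 [0.57462253 0.19449722 0.3780644 ]]
  ray [0.56793979 0.18029196 0.35      ]
grip tri (array([0.56807428, 0.17927965, 0.34946621]), [np.float64(0.0005163697327152956), np.float64(0.0005163697327153777)])
saucer scene 1722 245 296 207 249 (270.5, 228.0) depth med [ 0.51565801 -0.0263869   0.00771274] min/max [[ 0.4504995  -0.09706504  0.0026881 ]
 [ 0.5886695   0.04220398  0.02339289]]
  ray [ 0.51948324 -0.0268635   0.015     ]
saucer side 1088 284 328 255 285 (306.0, 270.0) depth med [ 0.52579664 -0.03421054  0.00835712] min/max [[ 0.45383291 -0.09589486  0.00158867]
 [ 0.59196451  0.04184178  0.02517423]]
  ray [ 0.52176398 -0.02847478  0.015     ]
saucer tri (array([ 0.52079005, -0.0270912 ,  0.01672503]), [np.float64(0.0001885545021740355), np.float64(0.0001885545021740403)])
scene post top 283 [0.80286993 0.01279749 0.37789394] [ 0.7782141  -0.00324417  0.37003544] [0.81736221 0.03550281 0.3872264 ]
case top 2654 0.05877016345487396 ((0.646892786026001, 0.27920278906822205), (0.1859453320503235, 0.195052370429039), 53.04072189331055)
side post top 77 [0.79172317 0.02473702 0.37790785] [0.77461232 0.00157618 0.37014085] [0.81514674 0.0378208  0.38653411]
case top 2350 0.05912460650621043 ((0.6427584290504456, 0.2880324721336365), (0.18596383929252625, 0.19989503920078278), 52.674530029296875)
```

Grip to axis and saucer to axis both come out at 0.280 m, and the measured heights agree with the text. That puts the axis at about (0.797, 0.018), with a swing of about 44.4° (217 mm of arc). I'll rise and go above the grip, with the fingers closing along the tangent.

Call:
send_rows(plan=[[1, [0, 0, -1], [0, 0, 0]], [1, [0, 0, -1], [0, 0, 0]], [1, [0, 0, -1], [0, 0, 0]], [1, [0, 0, -1], [0, 0, 0]], [1, [0, 0, -1], [0, 0, 0]]])

```text
t: 0.52
position: [0.5247, 0.0001, 0.3328]
ee_rot: [[-0.0, 1.0, -0.001], [1.0, 0.0, 0.0], [0.0, -0.001, -1.0]]
force: [-0.1, -0.4, -0.1]
opening: 0.0853
finger_force: 0.0
```

Call:
send_rows(plan=[[1, [0.72, 0.17, -0.8], [0, 0, 0]], [1, [0.72, 0.17, -0.8], [0, 0, 0]], [1, [0.72, 0.17, -0.8], [0, 0, 0]], [1, [0.72, 0.17, -0.8], [0, 0, 0]], [1, [0.72, 0.17, -0.8], [0, 0, 0]]])

```text
t: 0.93
position: [0.5461, 0.0909, 0.4325]
ee_rot: [[0.0, 1.0, -0.001], [1.0, -0.0, 0.0], [0.0, -0.001, -1.0]]
force: [0.0, -0.4, 0.3]
opening: 0.0851
finger_force: 0.0
```

Call:
send_rows(plan=[[1, [0.72, 0.17, 0], [0, 0, 0]], [1, [0.72, 0.17, 0], [0, 0, 0]], [1, [0.72, 0.17, 0], [0, 0, 0]], [1, [0.72, 0.17, 0], [0, 0, 0]], [1, [0.72, 0.17, 0], [0, 0, -1]]])

```text
t: 1.35
position: [0.5676, 0.1809, 0.4314]
ee_rot: [[-0.087, 0.996, -0.001], [0.996, 0.087, -0.0], [-0.0, -0.001, -1.0]]
force: [-0.1, -0.0, -0.1]
opening: 0.0852
finger_force: 0.0
```

Call:
send_rows(plan=[[1, [0, 0, 0], [0, 0, -1]], [1, [0, 0, 0], [0, 0, -1]], [1, [0, 0, 0], [0, 0, -1]], [1, [0, 0, 0], [0, 0, -1]], [1, [0, 0, 0], [0, 0, -1]]])

```text
t: 1.77
position: [0.5675, 0.18, 0.4313]
ee_rot: [[-0.504, 0.864, -0.001], [0.864, 0.504, -0.0], [0.0, -0.001, -1.0]]
force: [-0.1, -0.4, -0.8]
opening: 0.0851
finger_force: 0.0
```

Call:
send_rows(plan=[[1, [0, 0, 0], [0, 0, -1]], [1, [0, 0, 0], [0, 0, -1]], [1, [0, 0, 0], [0, 0, -1]], [1, [0, 0, 0], [0, 0, -1]], [1, [0, 0, 0], [0, 0, -1]]])

```text
t: 2.18
position: [0.5675, 0.18, 0.4314]
ee_rot: [[-0.822, 0.57, -0.001], [0.57, 0.822, -0.0], [0.001, -0.001, -1.0]]
force: [-0.8, 0.6, -0.2]
opening: 0.0855
finger_force: 0.0
```

```bash
cat >> h.py <<'E'
def tool(w):
    s=ctrl.observe(); return np.round((s["ee_rot"].T@(np.array(w)-s["position"]))*1000,1)
E
python3 - <<'E'
from h import *
s=ctrl.observe(); print(s["t"],s["position"],s["ee_rot"],s["joint_positions"]); print("to grasp",tool([.568,.1793,.335]))
im,d=imaging.snapshot("wrist"); cv2.imwrite("pics/w1.png",im[...,::-1])
E
```

```text
2.1833 [0.56754179 0.1800098  0.43135159] [[-8.21652248e-01  5.69988411e-01 -8.91804550e-04]
 [ 5.69988691e-01  8.21652534e-01 -7.59472282e-05]
 [ 6.89464428e-04 -5.70720719e-04 -9.99999599e-01]] [ 1.10533747e-01  4.82243146e-01  6.82955417e-01  2.49208647e-05
  1.97728883e+00 -8.53760676e-01]
to grasp [-0.8 -0.3 96.4]
```

View pics/w1.png

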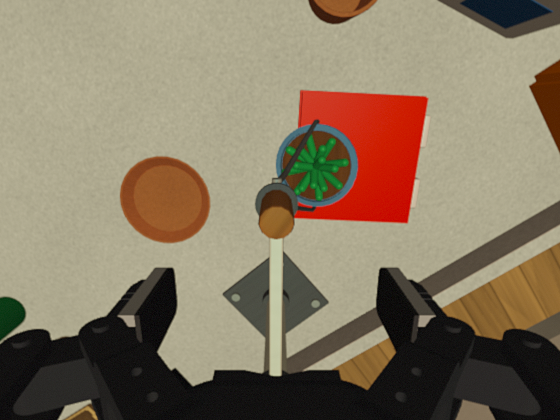

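The wrist view has the grip at (276,220) and the boom running vertically along col 276, midway between the fingers at cols about 165 and 388, so I'm aligned. I descend and close.

Call:
send_rows(plan=[[1, [0, 0, 0.8], [0, 0, 0]], [1, [0, 0, 0.8], [0, 0, 0]], [1, [0, 0, 0.8], [0, 0, 0]], [1, [0, 0, 0.8], [0, 0, 0]], [1, [0, 0, 0.64], [0, 0, 0]]])

```text
t: 2.65
position: [0.5671, 0.18, 0.3339]
ee_rot: [[-0.818, 0.575, -0.002], [0.575, 0.818, -0.0], [0.002, -0.001, -1.0]]
force: [0.5, 0.7, -0.5]
opening: 0.0853
finger_force: 0.0
```

Call:
send_rows(plan=[[0, [0, 0, 0], [0, 0, 0]], [0, [0, 0, 0], [0, 0, 0]], [0, [0, 0, 0], [0, 0, 0]], [0, [0, 0, 0], [0, 0, 0]], [0, [0, 0, 0], [0, 0, 0]]], force=50)

```text
t: 3.07
position: [0.5677, 0.1799, 0.3368]
ee_rot: [[-0.819, 0.574, 0.002], [0.574, 0.819, -0.0], [-0.001, 0.001, -1.0]]
force: [-5.6, -6.6, 6.6]
opening: 0.0253
finger_force: 5.3
```

Call:
send_rows(plan=[[0, [0, 0, 0], [0, 0, 0]], [0, [0, 0, 0], [0, 0, 0]], [0, [0, 0, 0], [0, 0, 0]], [0, [0, 0, 0], [0, 0, 0]], [0, [0, 0, 0], [0, 0, 0]]])

```text
t: 3.48
position: [0.5677, 0.18, 0.337]
ee_rot: [[-0.819, 0.574, 0.002], [0.574, 0.819, 0.0], [-0.002, 0.001, -1.0]]
force: [0.3, 0.0, 4.7]
opening: 0.0241
finger_force: 49.2
```

Call:
send_rows(plan=[[0, [-0.001, -0.122, 0], [0, 0, -0.125]], [0, [-0.0027, -0.2443, 0], [0, 0, -0.25]], [0, [-0.0027, -0.2443, 0], [0, 0, -0.25]], [0, [-0.0027, -0.2443, 0], [0, 0, -0.25]], [0, [-0.0027, -0.2443, 0], [0, 0, -0.25]]])

```text
t: 3.9
position: [0.5532, 0.1571, 0.337]
ee_rot: [[-0.872, 0.489, 0.003], [0.489, 0.872, 0.001], [-0.002, 0.003, -1.0]]
force: [2.2, 3.4, 6.3]
opening: 0.0238
finger_force: 49.2
```

Call:
send_rows(plan=[[0, [-0.0027, -0.2443, 0], [0, 0, -0.25]], [0, [-0.0027, -0.2443, 0], [0, 0, -0.25]], [0, [-0.0027, -0.2443, 0], [0, 0, -0.25]], [0, [-0.0027, -0.2443, 0], [0, 0, -0.25]], [0, [-0.0027, -0.2443, 0], [0, 0, -0.25]]])

```text
t: 4.32
position: [0.5393, 0.1295, 0.337]
ee_rot: [[-0.92, 0.392, 0.002], [0.392, 0.92, 0.001], [-0.001, 0.001, -1.0]]
force: [-1.0, 0.6, 6.3]
opening: 0.0239
finger_force: 49.3
```

Call:
send_rows(plan=[[0, [-0.0027, -0.2443, 0], [0, 0, -0.25]], [0, [-0.0027, -0.2443, 0], [0, 0, -0.25]], [0, [-0.0027, -0.2443, 0], [0, 0, -0.25]], [0, [-0.0027, -0.2443, 0], [0, 0, -0.25]], [0, [-0.0027, -0.2443, 0], [0, 0, -0.25]]])

```text
t: 4.73
position: [0.5287, 0.1012, 0.3369]
ee_rot: [[-0.957, 0.289, 0.001], [0.289, 0.957, 0.002], [-0.001, 0.002, -1.0]]
force: [-1.9, 4.7, 6.7]
opening: 0.0241
finger_force: 49.3
```

Run:
```python
from h import *
import pickle
L=[]
for k in range(22):
    s=ctrl.observe(); im,d=imaging.snapshot("scene"); L.append((s["t"],s["position"],im,d))
pickle.dump(L,open("s1.pkl","wb")); print(L[0][0],L[-1][0],s["position"],s["ee_rot"])
cv2.imwrite("pics/s1.png",L[0][2][...,::-1])
```

```text
4.7333 5.7833 [0.52854757 0.10072297 0.33695516] [[-9.56891144e-01  2.90446278e-01  5.45888175e-04]
 [ 2.90446272e-01  9.56891297e-01 -9.23418008e-05]
 [-5.49175976e-04  7.01901340e-05 -9.99999847e-01]]
```

View pics/s1.png

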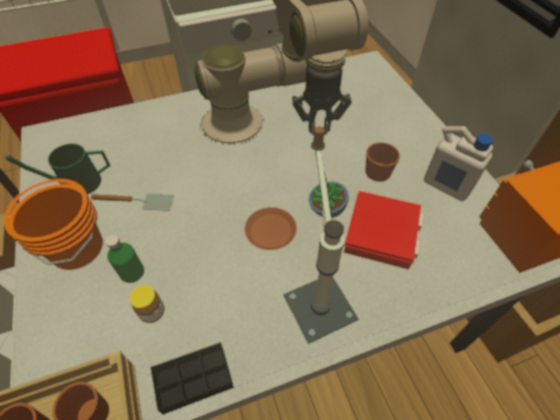

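The bowl has come off the case and hangs free at (328,198), case unmoved at about (385,230). I extract the swing from the sequence.

```bash
cat >> h.py <<'E'
import pickle
from scipy.optimize import least_squares
AX=np.array([.7973,.0183])
def swing(n,im,d,pos):
    P=pts(n,d); hsv=cv2.cvtColor(im,cv2.COLOR_RGB2HSV).astype(int)
    b=np.array(pos[:2])-AX; r=b/np.linalg.norm(b); t=np.array([-r[1],r[0]])
    q=P[...,:2]-AX; R=q@r; T=q@t
    near=(d>0)&(abs(R-.28)<.09)&(abs(T)<.16)&(P[...,2]>.04)&(P[...,2]<.2)
    hb=(hsv[...,0]>95)&(hsv[...,0]<125)&(hsv[...,1]>60)
    m=near&hb; rim=m&(P[...,2]>.11)
    f=lambda x:np.hypot(T[rim]-x[0],R[rim]-x[1])-.056
    s=least_squares(f,[np.median(T[rim]),.28],loss="soft_l1",f_scale=.003)
    zr=np.median(P[...,2][rim])
    return s.x[0],s.x[1],zr,rim.sum(),m.sum()
def record(n,k,f):
    L=[]
    for _ in range(k):
        s=ctrl.observe(); im,d=imaging.snapshot(n); L.append((s["t"],s["position"],im,d))
    pickle.dump(L,open(f,"wb")); return L
def fit(n,L,show=True):
    t=np.array([l[0] for l in L]); X=[swing(n,l[2],l[3],l[1]) for l in L]
    th=np.array([np.arcsin(np.clip(x[0]/(.3-x[2]),-1,1)) for x in X])
    if show: print(np.c_[t,th,np.array(X)].round(3))
    W=2*np.pi/.9
    g=lambda p:p[0]*np.cos(p[3]*t)+p[1]*np.sin(p[3]*t)+p[2]-th
    s=least_squares(g,[.1,.1,0,W],x_scale=[.1,.1,.1,.2],loss="soft_l1",f_scale=.02); a,b,c,w=s.x
    A=np.hypot(a,b); ph=np.arctan2(b,a); T=2*np.pi/w
    pk=ph/w; pk+=np.ceil((t[-1]-pk)/T)*T
    print("A",A,"offset",c,"T",T,"rms",np.std(g(s.x)),"last t",t[-1],"next +peaks",pk,pk+T,pk+2*T)
    return A,pk,T,c
E
python3 - <<'E'
from h import *
fit("scene",pickle.load(open("s1.pkl","rb")))
E
```

```text
return _methods._mean(a, axis=axis, dtype=dtype,
  ret = ret.dtype.type(ret / rcount)
Traceback (most recent call last):
  File "h.py", line 33, in fit
    t=np.array([l[0] for l in L]); X=[swing(n,l[2],l[3],l[1]) for l in L]
                                      ~~~~~^^^^^^^^^^^^^^^^^^
  File "h.py", line 24, in swing
    s=least_squares(f,[np.median(T[rim]),.28],loss="soft_l1",f_scale=.003)
ValueError: Initial guess is outside of provided bounds
```

Run:
```python
from h import *
L=pickle.load(open("s1.pkl","rb"))
t,p,im,d=L[0]; hsv=cv2.cvtColor(im,cv2.COLOR_RGB2HSV); P=pts("scene",d)
for u in range(304,352,3): print(u,hsv[205,u],P[205,u].round(3),hsv[192,u],P[192,u,2].round(3))
```

```text
304 [ 27  45 171] [0.463 0.105 0.001] [ 26  46 173] 0.0
307 [ 27  45 170] [0.466 0.115 0.   ] [ 26  46 172] 0.006
310 [ 76  27 124] [0.545 0.086 0.108] [ 53  22 141] 0.11
313 [26 22 91] [0.546 0.095 0.106] [57 53 91] 0.109
316 [ 14 136 101] [0.552 0.101 0.11 ] [ 59 125 126] 0.125
319 [ 37 112  93] [0.556 0.109 0.111] [ 56 121 120] 0.126
322 [ 42  79 122] [0.681 0.049 0.288] [ 28  51 176] 0.321
325 [ 31  46 190] [0.708 0.042 0.324] [ 32  46 189] 0.324
328 [ 31  47 168] [0.709 0.048 0.322] [ 52 106 108] 0.14
331 [ 54 126 105] [0.585 0.13  0.137] [ 55 125 104] 0.138
334 [ 38 118  93] [0.589 0.138 0.138] [ 53 119  92] 0.143
337 [ 13 139  99] [0.582 0.151 0.124] [ 53 116  92] 0.135
340 [14 74 96] [0.587 0.158 0.127] [ 38 111  83] 0.138
343 [ 95  48 106] [0.591 0.165 0.129] [ 15 106  96] 0.134
346 [ 28  38 114] [0.592 0.174 0.126] [ 91  45 118] 0.133
349 [ 25  46 173] [0.512 0.24  0.   ] [ 27  43 165] -0.003
```

```bash
python3 - <<'E'
s=open('h.py').read()
a=s.index('    near='); b=s.index('def record')
s=s[:a]+'''    m=(d>0)&(abs(R-.28)<.08)&(abs(T)<.13)&(P[...,2]>.085)&(P[...,2]<.165)
    m=cv2.morphologyEx(m.astype(np.uint8),cv2.MORPH_OPEN,np.ones((3,3)))>0
    (x,y),rad=cv2.minEnclosingCircle(np.c_[T[m],R[m]].astype(np.float32))
    return x,y,.115,rad,m.sum()
'''+s[b:]
open('h.py','w').write(s)
E
python3 - <<'E'
from h import *
fit("scene",pickle.load(open("s1.pkl","rb")))
E
```

```text
[[ 4.733e+00 -2.350e-01 -4.300e-02  2.770e-01  1.150e-01  6.200e-02
   9.190e+02]
 [ 4.783e+00 -2.630e-01 -4.800e-02  2.750e-01  1.150e-01  6.200e-02
   9.200e+02]
 [ 4.833e+00 -2.490e-01 -4.600e-02  2.760e-01  1.150e-01  6.100e-02
   9.210e+02]
 [ 4.883e+00 -2.170e-01 -4.000e-02  2.790e-01  1.150e-01  6.000e-02
   9.190e+02]
 [ 4.933e+00 -1.440e-01 -2.700e-02  2.780e-01  1.150e-01  6.000e-02
   9.140e+02]
 [ 4.983e+00 -4.300e-02 -8.000e-03  2.760e-01  1.150e-01  6.200e-02
   8.500e+02]
 [ 5.033e+00  4.000e-02  7.000e-03  2.770e-01  1.150e-01  6.200e-02
   9.230e+02]
 [ 5.083e+00  1.180e-01  2.200e-02  2.760e-01  1.150e-01  6.200e-02
   1.048e+03]
 [ 5.133e+00  1.940e-01  3.600e-02  2.760e-01  1.150e-01  6.200e-02
   1.106e+03]
 [ 5.183e+00  2.440e-01  4.500e-02  2.770e-01  1.150e-01  6.300e-02
   1.097e+03]
 [ 5.233e+00  2.450e-01  4.500e-02  2.770e-01  1.150e-01  6.200e-02
   1.100e+03]
 [ 5.283e+00  2.500e-01  4.600e-02  2.760e-01  1.150e-01  6.200e-02
   1.104e+03]
 [ 5.333e+00  2.160e-01  4.000e-02  2.770e-01  1.150e-01  6.300e-02
   1.100e+03]
 [ 5.383e+00  1.500e-01  2.800e-02
[... 178 characters left out ...]
.150e-01  6.200e-02
   8.840e+02]
 [ 5.533e+00 -1.080e-01 -2.000e-02  2.750e-01  1.150e-01  6.200e-02
   8.860e+02]
 [ 5.583e+00 -1.780e-01 -3.300e-02  2.780e-01  1.150e-01  6.000e-02
   9.210e+02]
 [ 5.633e+00 -2.400e-01 -4.400e-02  2.760e-01  1.150e-01  6.200e-02
   9.240e+02]
 [ 5.683e+00 -2.580e-01 -4.700e-02  2.750e-01  1.150e-01  6.100e-02
   9.130e+02]
 [ 5.733e+00 -2.560e-01 -4.700e-02  2.760e-01  1.150e-01  6.100e-02
   9.320e+02]
 [ 5.783e+00 -2.090e-01 -3.800e-02  2.790e-01  1.150e-01  6.000e-02
   9.220e+02]]
A 0.2608468971754145 offset 0.0011615680305748595 T 0.9068189688258551 rms 0.006309123258746334 last t 5.7833 next +peaks 6.14881399419206 7.055632963017915 7.96245193184377
```

The fit is clean: A = 0.261 rad, T = 0.907 s. The next forward peak is at 6.149 s, and a 60 mm step over three rows centred on it should cancel the swing. Two camera calls align the phase.

Run:
```python
from h import *
record("side",2,"x.pkl"); print(ctrl.observe()["t"])
```

```text
5.9333
```

Call:
send_rows(plan=[[0, [0, 0, 0], [0, 0, 0]], [0, [-0.029, -0.805, 0], [0, 0, -0.824]], [0, [-0.029, -0.805, 0], [0, 0, -0.824]], [0, [-0.029, -0.805, 0], [0, 0, -0.824]], [0, [0, 0, 0], [0, 0, 0]]])

```text
t: 6.35
position: [0.5166, 0.0391, 0.3369]
ee_rot: [[-0.997, 0.077, -0.001], [0.077, 0.997, -0.001], [0.001, -0.001, -1.0]]
force: [-8.0, -1.1, 5.7]
opening: 0.0237
finger_force: 49.4
```

Run:
```python
from h import *
L=record("scene",22,"s2.pkl"); fit("scene",L,False)
s=ctrl.observe(); p=s["position"]; print(s["t"],p,np.degrees(np.arctan2(p[1]-AX[1],p[0]-AX[0]))%360,np.hypot(*(p[:2]-AX)),s["force"],s["opening"])
for l in L[::3]: print(l[0],np.round(swing("scene",l[2],l[3],l[1]),3))
```

```text
A 0.027096687645571087 offset 0.0006695066281694657 T 0.867746752814399 rms 0.007289833188095217 last t 7.4 next +peaks 7.476735400599209 8.344482153413608 9.212228906228006
7.45 [0.51674313 0.04105536 0.33692117] 175.3630134126137 0.28147817626889177 [-8.21305224 -1.6104433   7.48889756] 0.02395967799360724
6.35 [-1.000e-03  2.770e-01  1.150e-01  6.200e-02  1.063e+03]
6.5 [4.000e-03 2.770e-01 1.150e-01 6.100e-02 1.088e+03]
6.65 [4.000e-03 2.770e-01 1.150e-01 6.300e-02 1.087e+03]
6.8 [2.000e-03 2.770e-01 1.150e-01 6.200e-02 1.076e+03]
6.95 [-1.000e-03  2.770e-01  1.150e-01  6.300e-02  1.057e+03]
7.1 [-6.000e-03  2.770e-01  1.150e-01  6.300e-02  1.052e+03]
7.25 [2.00e-03 2.78e-01 1.15e-01 6.30e-02 1.06e+03]
7.4 [3.000e-03 2.770e-01 1.150e-01 6.100e-02 1.086e+03]
```

The residual is only 0.027 rad. The remaining 13.9° goes in one pendulum period (11 rows), so it adds no swing.

Call:
send_rows(plan=[[0, [-0.001, -0.247, 0], [0, 0, -0.253]], [0, [-0.001, -0.247, 0], [0, 0, -0.253]], [0, [-0.001, -0.247, 0], [0, 0, -0.253]], [0, [-0.001, -0.247, 0], [0, 0, -0.253]], [0, [-0.001, -0.247, 0], [0, 0, -0.253]]])

```text
t: 7.87
position: [0.5157, 0.0107, 0.3369]
ee_rot: [[-0.999, -0.033, -0.001], [-0.033, 0.999, 0.0], [0.001, 0.0, -1.0]]
force: [-9.2, 3.1, 7.0]
opening: 0.024
finger_force: 49.5
```

Call:
send_rows(plan=[[0, [-0.001, -0.247, 0], [0, 0, -0.253]], [0, [-0.001, -0.247, 0], [0, 0, -0.253]], [0, [-0.001, -0.247, 0], [0, 0, -0.253]], [0, [-0.001, -0.247, 0], [0, 0, -0.253]], [0, [-0.001, -0.247, 0], [0, 0, -0.253]]])

```text
t: 8.28
position: [0.518, -0.0204, 0.3369]
ee_rot: [[-0.99, -0.142, -0.002], [-0.142, 0.99, -0.0], [0.002, -0.0, -1.0]]
force: [-9.8, 0.8, 7.9]
opening: 0.0238
finger_force: 49.5
```

Call:
send_rows(plan=[[0, [-0.001, -0.247, 0], [0, 0, -0.253]], [0, [0, 0, 0], [0, 0, 0]], [0, [0, 0, 0], [0, 0, 0]], [0, [0, 0, 0], [0, 0, 0]], [0, [0, 0, 0], [0, 0, 0]]])

```text
t: 8.7
position: [0.519, -0.0272, 0.337]
ee_rot: [[-0.987, -0.162, -0.002], [-0.162, 0.987, -0.002], [0.002, -0.002, -1.0]]
force: [-8.3, -4.7, 7.4]
opening: 0.0242
finger_force: 49.5
```

Run:
```python
from h import *
L=record("scene",22,"s3.pkl"); fit("scene",L,False)
s=ctrl.observe(); p=s["position"]; print(s["t"],p,np.degrees(np.arctan2(p[1]-AX[1],p[0]-AX[0]))%360,np.hypot(*(p[:2]-AX)),s["force"],s["opening"])
for l in L[::3]: print(l[0],np.round(swing("scene",l[2],l[3],l[1]),3))
cv2.imwrite("pics/s3.png",L[-1][2][...,::-1])
```

```text
A 0.01249264064843269 offset 0.0017343235130000498 T 0.9269947150131113 rms 0.010930826571696623 last t 9.75 next +peaks 10.267996741405987 11.194991456419098 12.12198617143221
9.8 [ 0.519045   -0.02718941  0.33693951] 189.28463959134768 0.2819488069929144 [-9.0361867  -4.32492596  8.25681443] 0.023800158594289605
8.7 [-2.000e-03  2.770e-01  1.150e-01  6.200e-02  1.136e+03]
8.85 [-2.000e-03  2.780e-01  1.150e-01  6.200e-02  1.162e+03]
9.0 [-3.000e-03  2.770e-01  1.150e-01  6.200e-02  1.141e+03]
9.15 [4.000e-03 2.780e-01 1.150e-01 6.200e-02 1.144e+03]
9.3 [-2.000e-03  2.770e-01  1.150e-01  6.300e-02  1.146e+03]
9.45 [2.000e-03 2.780e-01 1.150e-01 6.300e-02 1.155e+03]
9.6 [-0.000e+00  2.770e-01  1.150e-01  6.200e-02  1.142e+03]
9.75 [-5.000e-03  2.780e-01  1.150e-01  6.300e-02  1.149e+03]
```

View pics/s3.png

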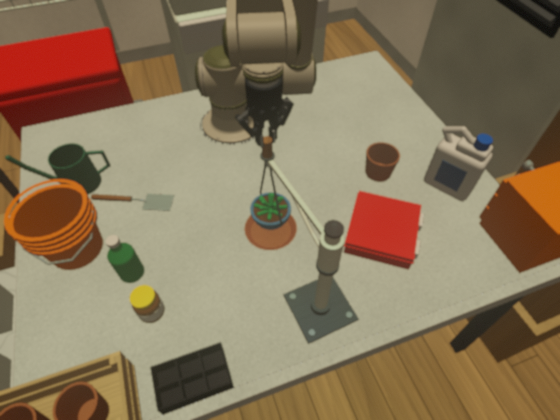

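The bowl hangs over the saucer, bowl at (270,208) above saucer (270,228), and the case is unmoved. The fitted swing is 0.012 rad, which is camera noise. I hold on for the two seconds and then open.

Call:
send_rows(plan=[[0, [0, 0, 0], [0, 0, 0]], [0, [0, 0, 0], [0, 0, 0]], [0, [0, 0, 0], [0, 0, 0]], [0, [0, 0, 0], [0, 0, 0]], [0, [0, 0, 0], [0, 0, 0]]])

```text
t: 10.22
position: [0.519, -0.0272, 0.3369]
ee_rot: [[-0.987, -0.162, -0.002], [-0.162, 0.987, -0.002], [0.002, -0.002, -1.0]]
force: [-10.1, -4.4, 7.5]
opening: 0.0239
finger_force: 49.5
```

Call:
send_rows(plan=[[0, [0, 0, 0], [0, 0, 0]], [0, [0, 0, 0], [0, 0, 0]], [0, [0, 0, 0], [0, 0, 0]], [0, [0, 0, 0], [0, 0, 0]], [0, [0, 0, 0], [0, 0, 0]]])

```text
t: 10.63
position: [0.519, -0.0272, 0.3369]
ee_rot: [[-0.987, -0.162, -0.002], [-0.162, 0.987, -0.002], [0.002, -0.002, -1.0]]
force: [-9.1, -5.0, 8.0]
opening: 0.0239
finger_force: 49.5
```

Run:
```python
from h import *
for n in("side","scene"):
    L=record(n,14,f"s4{n}.pkl"); X=np.array([swing(n,l[2],l[3],l[1]) for l in L]); print(n,X[:,0].round(4),X.mean(0).round(4))
    b=L[0][1][:2]-AX; r=b/np.linalg.norm(b); t=np.array([-r[1],r[0]]); print("bowl xy",AX+r*X[:,1].mean()+t*X[:,0].mean(),"saucer .521 -.027",ctrl.observe()["t"])
```

```text
side [-0.0051 -0.0018 -0.0032 -0.0034 -0.0037 -0.0028 -0.0009  0.0006 -0.0004
  0.0003  0.002   0.0008 -0.0019 -0.0024] [-1.600e-03  2.808e-01  1.150e-01  6.300e-02  7.945e+02]
bowl xy [ 0.51997305 -0.02546743] saucer .521 -.027 11.3333
scene [ 0.0016 -0.0013 -0.0024 -0.0003 -0.002  -0.0017 -0.0038 -0.0025 -0.0021
  0.0023  0.0024 -0.0029  0.0027  0.0029] [-5.0000000e-04  2.7780000e-01  1.1500000e-01  6.2500000e-02
  1.1527143e+03]
bowl xy [ 0.52310422 -0.02602456] saucer .521 -.027 12.0333
```

Both views agree to within 3 mm that it is centred and still. I release and rise.

Call:
send_rows(plan=[[0.4, [0, 0, 0], [0, 0, 0]], [0.5, [0, 0, 0], [0, 0, 0]], [0.7, [0, 0, 0], [0, 0, 0]], [0.9, [0, 0, 0], [0, 0, 0]], [1, [0, 0, 0], [0, 0, 0]]])

```text
t: 12.45
position: [0.5202, -0.0262, 0.3357]
ee_rot: [[-0.987, -0.163, -0.0], [-0.163, 0.987, 0.0], [0.0, 0.0, -1.0]]
force: [-0.5, -0.2, 0.2]
opening: 0.077
finger_force: 0.0
```

Call:
send_rows(plan=[[1, [0, 0, 0], [0, 0, 0]], [1, [0, 0, -0.3], [0, 0, 0]], [1, [0, 0, -0.8], [0, 0, 0]], [1, [0, 0, -1], [0, 0, 0]], [1, [0, 0, -1], [0, 0, 0]]])

```text
t: 12.87
position: [0.5199, -0.0262, 0.4148]
ee_rot: [[-0.987, -0.163, -0.0], [-0.163, 0.987, 0.0], [0.0, 0.0, -1.0]]
force: [1.0, 0.5, 0.4]
opening: 0.0856
finger_force: 0.0
```

Call:
send_rows(plan=[[1, [0, 0, -0.8], [0, 0, 0]], [1, [0, 0, 0], [0, 0, 0]], [1, [0, 0, 0], [0, 0, 0]], [1, [0, 0, 0], [0, 0, 0]], [1, [0, 0, 0], [0, 0, 0]]])

```text
t: 13.28
position: [0.52, -0.0263, 0.4322]
ee_rot: [[-0.987, -0.163, -0.002], [-0.163, 0.987, 0.001], [0.002, 0.001, -1.0]]
force: [-0.5, 0.0, 0.3]
opening: 0.0856
finger_force: 0.0
```

Run:
```python
from h import *
p=np.array([.519,-.0272,.337]); b=p[:2]-AX; r=b/np.linalg.norm(b); t=np.array([-r[1],r[0]])
for n in("scene","side"):
    L=[(l[0],p,l[2],l[3]) for l in record(n,20,f"s5{n}.pkl")]; X=np.array([swing(n,*l[2:],p) for l in L])
    print(n,X[:,0].round(4)); fit(n,L,False); print("bowl xy",AX+r*X[:,1].mean()+t*X[:,0].mean())
print(ctrl.observe()["t"],ctrl.observe()["position"],ctrl.observe()["force"]); cv2.imwrite("pics/s5.png",L[-1][2][...,::-1])
```

```text
scene [-0.0009 -0.0003 -0.0035 -0.0002  0.0001 -0.0029 -0.0013  0.0007  0.0025
  0.0016  0.0015  0.003  -0.0009  0.0027  0.0014  0.0012 -0.0008 -0.0003
 -0.0031 -0.0008]
A 0.010168206994670708 offset 0.00155902800485633 T 0.8302345299317966 rms 0.006768068205615943 last t 14.2333 next +peaks 14.667618382942011 15.497852912873809 16.328087442805604
bowl xy [ 0.52340712 -0.02647672]
side [-0.0024 -0.0038 -0.0023 -0.0019 -0.0045 -0.002  -0.0011  0.0002  0.0015
  0.0019  0.0004 -0.0016 -0.0025 -0.0019 -0.0009 -0.0025 -0.0037 -0.0049
 -0.0022 -0.0051]
A 0.010863518309538283 offset -0.008687326080436434 T 0.8254682679375169 rms 0.006242179733922445 last t 15.2333 next +peaks 15.560910194672019 16.386378462609535 17.21184673054705
bowl xy [ 0.52022063 -0.02502774]
15.2833 [ 0.52016318 -0.0263111   0.43329305] [ 0.99704145 -0.62534832  0.10486834]
```

View pics/s5.png

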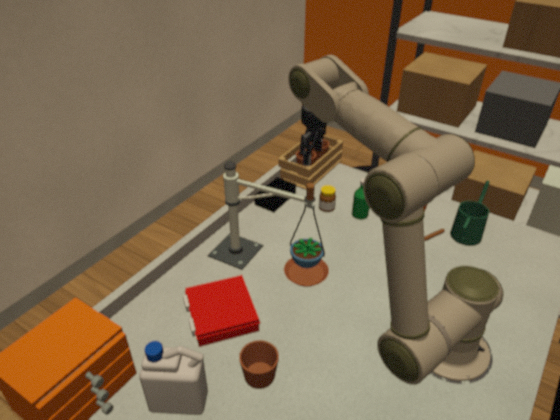

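The side view shows the gripper clear above the grip at (310,193), the bowl at (307,253) over the saucer at (306,270), and the case and pot where they were. I hand it in.

```bash
python3 -c "
from plant import ctrl
print(ctrl.finish_job())"
```

```text
the job is handed in; nothing more can be done
None
```

The job is handed in at about 15 s of the 45 s allowed, with no verdict returned: the planter hangs from the released arm within about 3 mm of the saucer's centre, swinging by about 0.01 rad, with the gripper clear and the case and pot looking unmoved in the last picture.

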